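Roll a culture bottle's band under the reader probe

ROBOT

A 7-joint arm with a two-finger parallel gripper is mounted at the origin on the work surface. World frame = base frame: x ahead of the robot, y to its left, z up, the work surface at z = 0. Lengths are in m, angles in rad, forces in N, time in s.
With the tool pointing down it reaches from about 0.425 to 0.875 m from the base axis. Payload 4.7 kg.
Tool frame: the origin (TCP) lies at the very end of the fingers, on their centre line; the grasp point (between the pads) lies 19 mm behind it; z points along the fingers, y is the line along which they close (so a half turn about z gives the same grasp; the last joint's range is limited). The gripper opens to 87 mm and grips with 3 to 60 N. Pads are 19 mm wide; open, the fingers measure 117 mm over their backs; the gripper's body (75 mm by 190 mm) begins 51 mm behind the grasp point.
Start: joints at [-1.226, 0.321, -0.07, 1.45, 0.023, 1.371, -0.057], TCP at [0.211, 0.615, 0.223] pointing down, gripper open.
Joint ranges: [-2.86, 2.86], [-0.3, 2.09], [-1.38, 1.24], [0.06, 2.45], [-1.56, 4.7], [0.09, 2.05], [-2.69, 2.69]. Speed limits (rad/s): [2.57, 2.57, 3.14, 3.14, 3.14, 3.14, 3.14].

INTERFACE

Orientations are given as a rotation vector (axis times angle).
In Python, from bench import get_state, get_image, get_calibration, close_job gives the robot as it stands.
- The arm moves only by the shell command python3 -m crank 'ROWS' [FORCE]. ROWS is JSON, a list of rows, each a list of 5 numbers: the opening, from 0 (shut) to 1 (fully open), then the shift along the world's x, y, z in units of 0.2 m (1.0 is 0.2 m), then the turn about the world's z in units of 2 pi rad (1.0 is 2 pi rad). A call has 1 to 5 rows; each row is the pose to reach, as a shift and turn from the pose commanded when the call began, turning the shorter way round; what a row does not reach only later rows make up. A row lasts 1/8 s, in which the tool goes at most 62.5 mm and 10.7 degrees, less where a joint would pass 70% of its speed; a pose out of reach is approached as far as the arm can. A call with a number of a shift or a turn outside -1 to 1 is refused whole. A call with a gripper value outside its range is refused whole. The fingers move at their own pace and stop on an object; FORCE is the grip in N (left out, the last holds). Time passes only in rows, so rows that repeat a pose let the fingers close. It gives the time, the measured TCP pose, the force, the opening and the grip force at its end, in the units of the state.
- get_state(): the state, without advancing time (a new reading comes with each control period).
- get_image(name): name is "scene" or "side" or "wrist"; returns the picture (400x640x3 uint8, red, green, blue); there is no depth.
- get_calibration(name): a dict with "fovy" (degrees; the focal length in pixels is half the picture's height over the tangent of half this angle, whatever the lens; pixels are square), "cx", "cy" (the principal point, pixels), "k1" (the pictures are not rectified: a ray, as slopes to the right and down, at radius r is drawn at 1 + k1 r^2 times it, then the intrinsics apply), "R" (3x3) and "t" (3): a world point X has camera coordinates R X + t. Camera axes: x right, y down, z forward; pixel columns grow to the right and rows downward; lengths in m; the calibration is good to about 2 mm. A picture is of the moment at which its call begins: read the wrist's pose just before it. get_calibration takes no time and is no camera call; for the wrist camera it gives the pose at the moment of the call.
- close_job(): hands the job in; it is judged then, once.
The state is a dict: "time": time; "joint_positions": joint angles; "qd": joint speeds; "joint_torque": joint torques, N m; "position": TCP position; "tool_rot": TCP orientation; "ft_force": force on the tool from outside, world axes, zero at the start; "torque": the same for the moment, N m; "grip_width": opening from 0.0 (shut) to 1.0 (fully open); "grip_force": force on a finger pad.
Only numpy, scipy, OpenCV 4.12 (cv2) and the standard library are available. Lean on these libraries where they do the work, as an engineer would, in place of code of your own. Each camera call takes 0.05 s, during which the arm holds its last target. There are 200 camera calls.

TASK

Set the dark steel band of the white roller bottle right under the tip of the fixed probe: slide the tray by its upright knob, and roll the bottle along the tray with the fingertips on top of it, as often as needed. Press on the bottle only lightly (it is thin-walled), touch it nowhere but on top, keep it lying on the tray, do not touch the probe or its stand, and leave the other things where they are. Finish with the bottle at rest and let go.

Things in the scene. Friction and masses are not known exactly. Their poses are not given: they have to be found in the camera images.
- bottle: White plastic roller bottle lying on the tray: body 90 mm in diameter (too wide to grip), 170 mm long, 0.25 to 0.45 kg, 40 mm grey cap on a short neck at the end nearer the robot. Its origin is on its axis in the middle of the body, 45 mm above the tray's floor and below the bottle's top. The top is 116 to 124 mm above the bench, as the tray is levelled. Its x axis points from the cap to the other end; its y and z turn as it rolls.
- band (a point): Point on the bottle's axis inside the middle of its dark steel band. The band is flush with the wall, 12 mm wide, round the whole bottle, 50 mm from the middle of the body, on the side away from the cap. Axes as the bottle's.
- bottle_mid (a point): Point on the bottle's axis in the middle of its body. The bottle rolls without slipping on the tray, with little resistance, and stays put if the fingers lift slowly straight up. A fingertip that grips its top without slipping travels twice as far as the bottle's axis, so it soon runs off the top and must be set back.
- probe_tip (a point): Lower, pointed end of the fixed probe, a vertical steel pen 12 mm in diameter; the tip is 134 mm above the bench (10 to 18 mm above the bottle's top). x points from the pen to the post of its stand.
- probe: The probe's stand. Origin: under the middle of its grey foot (70 x 120 mm), on the bench. A post 20 mm in diameter, 312 mm tall, stands there; an arm (underside 262 mm above the bench) runs from it 130 mm along -x, towards the robot, to the pen.
- knob_grip (a point): Grip point of the tray's upright steel knob, on its axis: a vertical cylinder 22 mm in diameter, 82 mm tall, from 60 mm below to 22 mm above this point, on an ear at the tray's left side. x is the way the tray slides (positive away from the robot), y is the way the bottle rolls, z up. The middle of the tray lies 60 mm along +x and 175 mm along -y from it. The bottle's top is 30 mm above this point.
- tray (a joint): Position of the tray on its rails, m (its height is levelled anew each time, floor 26 to 34 mm above the bench): 0 where it stands at the start, positive away from the robot, from -0.010 to 0.075. Slides stiffly (4 N), stays where left and takes the bottle along. Inside 205 mm (slide direction) x 290 mm (rolling direction); walls 26 mm high across the bottle's ends (3 mm play), 12 mm stops at the ends of the path.
- base: Grey base plate, fixed, 300 x 430 mm, 12 mm thick, with the tray's two rails. Its origin is on the bench; x as the tray's sliding direction.
- ref_ring_c (a point): Bystander: flat steel ring 60 mm in diameter, 16 mm high, on the grey base plate to the right of the tray; its centre.
- spare_cap_c (a point): Bystander: grey cap 40 mm in diameter, 26 mm high, on the grey base plate to the right of the tray; its centre.
- beaker_c (a point): Bystander: white plastic beaker 70 mm in diameter, 85 mm high, on the left of the bench; its centre.
- reagent_c (a point): Bystander: white bottle 60 mm in diameter, 120 mm high, on the far left of the bench; its centre.
- jar_c (a point): Bystander: amber jar 60 mm in diameter, 70 mm high, on the near right of the bench; its centre.
- tip_box_c (a point): Bystander: closed box 85 x 120 mm, 55 mm high, on the near left of the bench; its centre.
- pipette_c (a point): Bystander: hand pipette 240 mm long, 26 mm thick, lying on the right of the bench; about its middle.

How it is judged:
By the outcome, as a careful person would: the job done as asked, in the order asked, and still so for the second after the job is handed in, with the robot touching nothing.
It also fails if it takes over 64 s, if anything falls off the work surface, if the arm or the gripper's body presses on something with over 40 N, if the wrist force passes 120 N, or if a joint passes its speed limit or range.

## Working session

There is one attempt and no reset: what is moved stays moved. The work goes in short steps, Python scripts to look and compute and a shell command to move; the robot and the scene stay as the last step left them, time stands still between calls to the robot, and variables do not carry over. Pictures are saved under pics/ and viewed, at most 10 in all, crops included, and the job is handed in when it is done.

```bash
mkdir -p pics; cat > h.py <<'E'
import numpy as np, cv2, json
from bench import *
def save(n,f):
    c=get_calibration(n); im=get_image(n); cv2.imwrite('pics/'+f+'.png',im[:,:,::-1])
    json.dump({k:np.asarray(v).tolist() for k,v in c.items()},open('pics/'+f+'.json','w')); return im
def cal(f): return json.load(open('pics/'+f+'.json'))
def K(c):
    F=200/np.tan(np.radians(c['fovy'])/2); return F
def ray(c,u,v):
    F=K(c); d=np.array([(u-c['cx'])/F,(v-c['cy'])/F]); s=d.copy()
    for _ in range(30): s=d/(1+c['k1']*(s@s))
    R=np.array(c['R']); return -R.T@np.array(c['t']), R.T@np.r_[s,1]
def onz(c,u,v,z):
    o,d=ray(c,u,v); return o+d*(z-o[2])/d[2]
def tri(*obs):
    A=0;b=0
    for c,u,v in obs:
        o,d=ray(c,u,v); d/=np.linalg.norm(d); P=np.eye(3)-np.outer(d,d); A=A+P;b=b+P@o
    X=np.linalg.solve(A,b)
    return X,[np.linalg.norm(np.cross(ray(c,u,v)[1]/np.linalg.norm(ray(c,u,v)[1]),X-ray(c,u,v)[0])) for c,u,v in obs]
def proj(c,X):
    p=np.array(c['R'])@X+np.array(c['t']); s=p[:2]/p[2]; s=s*(1+c['k1']*(s@s)); return s*K(c)+[c['cx'],c['cy']]
E
python3 - <<'E'
from h import *
for n in ['scene','side','wrist']:
    save(n,n+'0'); c=cal(n+'0'); print(n,c['fovy'],c['k1'],-np.array(c['R']).T@np.array(c['t']))
s=get_state(); print(s['position'],s['tool_rot'],s['ft_force'],s['time'])
E
```

```text
scene 46.57514030422716 -0.11299880286207815 [ 1.02107509 -0.42602826  1.16263912]
side 45.05165542515733 -0.011453808370100634 [ 0.20320551 -0.95403493  1.2517034 ]
wrist 66.92664198839738 -0.055679022783036304 [0.14041957 0.64025601 0.38413528]
[0.21102015 0.61433596 0.22168585] [-5.17142660e-01 -3.09857793e+00  2.36956218e-03] [-0.24728483  0.04380928 -0.014078  ] 0.15
```

View pics/scene0.png

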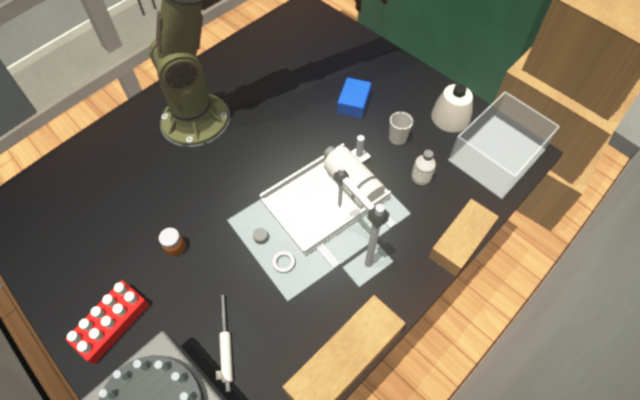

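View pics/side0.png

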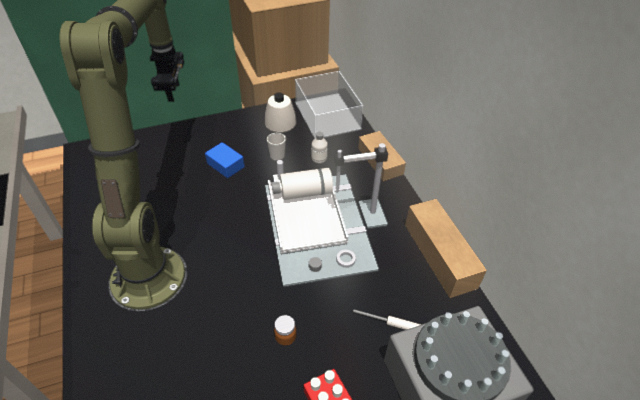

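The bottle lies at the left end of the tray, next to the knob (scene about (360,147), side about (280,170)). The probe pen is at about scene (340,190), side (338,170). I'll enlarge both.

```bash
python3 - <<'E'
import cv2,numpy as np
a=cv2.imread('pics/scene0.png')[120:280,290:420]; b=cv2.imread('pics/side0.png')[130:290,260:400]
f=lambda x:cv2.resize(x,(400,int(400*x.shape[0]/x.shape[1])),interpolation=cv2.INTER_CUBIC)[:450]
print(a.shape,b.shape,400/130,400/140)
cv2.imwrite('pics/crop0.png',np.hstack([f(a),f(b)]))
E
```

```text
(160, 130, 3) (160, 140, 3) 3.076923076923077 2.857142857142857
```

View pics/crop0.png

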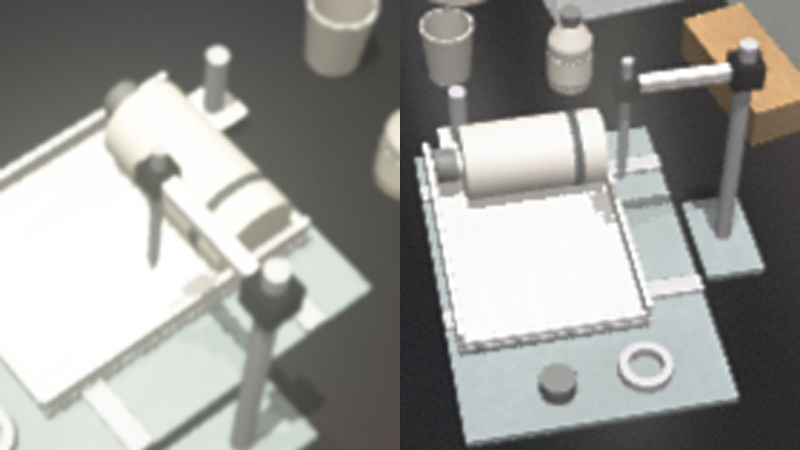

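Crop readings: the probe tip is at scene (339.7,206.8), side (338.1,192.3). The knob top is at scene (360.5,137.2), side (280,162.2). The band is a dark line across the bottle, towards its far end.

```bash
python3 - <<'E'
from h import *
a=cal('scene0');b=cal('side0')
A=lambda u,v:(a,290+u*130/400,120+v*130/400)
B=lambda u,v:(b,260+(u-400)*.35,130+v*.35)
for n,p,q in [('tip',(153,267),(623,178)),('knobtop',(217,53),(457,92)),('post',(276,265),(748,45)),('capend',(118,95),(444,165))]:
    print(n,tri(A(*p),B(*q)))
# band on bottle: side-view silhouette edges of band
for n,p in [('band top edge',(573,112)),('band low edge',(579,183)),('farR tray',(648,315)),('nearR tray',(460,342)),('far L',(606,186))]:
    print(n,onz(*B(*p),.056),onz(*B(*p),.075))
for n,p in [('scene farR',(48,408)),('scene farL',(306,222)),('scene band L',(266,170)),('band R',(207,215))]:
    print(n,onz(*A(*p),.056),onz(*A(*p),.1))
E
```

```text
tip (array([0.62950907, 0.02956936, 0.13542371]), [np.float64(0.0012981639855492609), np.float64(0.0012981639855493999)])
knobtop (array([0.50079459, 0.25313102, 0.10869299]), [np.float64(0.0005127832704249985), np.float64(0.000512783270424933)])
post (array([0.75542952, 0.01312403, 0.30964923]), [np.float64(0.001310371160675933), np.float64(0.001310371160675977)])
capend (array([0.45671806, 0.16508111, 0.08299893]), [np.float64(0.0018068941837350863), np.float64(0.0018068941837348878)])
band top edge [0.64199683 0.22546914 0.056     ] [0.63502433 0.20672656 0.075     ]
band low edge [0.6073571  0.10727805 0.056     ] [0.60093504 0.09041355 0.075     ]
farR tray [ 0.61119496 -0.10558406  0.056     ] [ 0.60471191 -0.11906614  0.075     ]
nearR tray [ 0.4055024  -0.07357355  0.056     ] [ 0.40228785 -0.08756428  0.075     ]
far L [0.63619185 0.09215165 0.056     ] [0.6293116  0.07552751 0.075     ]
scene farR [ 0.63087521 -0.09668792  0.056     ] [ 0.64638957 -0.1097825   0.1       ]
scene farL [0.6649487  0.19922488 0.056     ] [0.67910829 0.1743648  0.1       ]
scene band L [0.60092958 0.21660973 0.056     ] [0.61763457 0.19105842 0.1       ]
band R [0.59541128 0.14094091 0.056     ] [0.61233569 0.1183982  0.1       ]
```

```bash
python3 -m crank '[[1,0.19,-0.22,0,-0.027],[1,0.38,-0.45,0,-0.054],[1,0.57,-0.67,0,-0.081],[1,0.75,-0.9,0,-0.108],[1,0.75,-0.9,0,-0.108]]' 20; python3 -m crank '[[1,0.18,-0.2,0,-0.027],[1,0.35,-0.45,0,-0.054],[1,0.52,-0.67,0,-0.081],[1,0.7,-0.9,0,-0.109],[1,0.7,-0.9,0,-0.109]]'
python3 - <<'E'
from h import *
save('wrist','w1'); s=get_state(); print(s['position'],s['tool_rot'],s['ft_force'],s['time'])
c=cal('w1')
for p in [(.501,.253,.109),(.6195,.1445,.12),(.6295,.0296,.135)]: print(proj(c,np.array(p)))
E
```

```text
time: 0.78
position: [0.3658, 0.4296, 0.2227]
tool_rot: [1.532, 2.74, -0.001]
ft_force: [-0.9, 0.4, -1.0]
grip_width: 1.001
grip_force: 0.0
time: 1.4
position: [0.504, 0.25, 0.2226]
tool_rot: [2.361, 2.069, -0.0]
ft_force: [0.5, 0.9, -0.5]
grip_width: 1.002
grip_force: 0.0
[0.50194495 0.25344414 0.2223801 ] [ 2.35678618e+00  2.07717105e+00 -5.04230427e-04] [-0.63946384  0.23487572 -0.25909359] 1.45
[321.30044671 191.65388014]
[452.18349311 282.53816143]
[466.13398522 379.74168688]
```

View pics/w1.png

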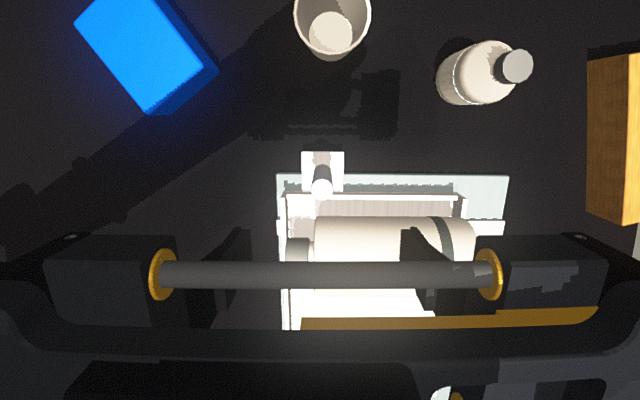

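The wrist view shows the knob top at (322,187), between the fingers, and the tray edges level with the picture. The band is at about (445,232).

```bash
python3 - <<'E'
from h import *
c=cal('w1'); k=onz(c,322,187,.109); print('knob',k)
p=onz(c,277,174,.012);q=onz(c,509,177,.012); print('base yaw',np.degrees(np.arctan2(*(q-p)[[1,0]])))
s=get_state()['position']; print('shift units',(np.array([k[0],k[1],.0675])-s)/.2)
# band visible edges: left/right edge of band on top (bottle crest z~.117)
for u,v in [(436,222),(449,222)]: print('band',onz(c,u,v,.117))
from scipy.spatial.transform import Rotation as R
M=R.from_rotvec(get_state()['tool_rot']).as_matrix(); print('close axis',np.degrees(np.arctan2(M[1,1],M[0,1])))
E
```

```text
knob [0.50226498 0.25740281 0.109     ]
base yaw -8.232747636422058
shift units [ 0.00160015  0.01979339 -0.77440052]
band [0.60559392 0.21107261 0.117     ]
band [0.61810157 0.20935251 0.117     ]
close axis -7.2168410852847975
```

```bash
python3 -m crank '[[1,0,0.012,-0.2,0],[1,0,0.012,-0.4,0],[1,0,0.012,-0.6,0],[1,0,0.012,-0.775,0],[0,0,0.012,-0.775,0]]' 20;  python3 -m crank '[[0,0,0,0,0],[0,0,0,0,0],[0,0,0,0,0],[0,0,0,0,0]]' 20
```

```text
time: 2.08
position: [0.4974, 0.2583, 0.0646]
tool_rot: [-2.348, -2.084, 0.01]
ft_force: [0.5, -0.5, 0.1]
grip_width: 0.95
grip_force: 0.0
time: 2.58
position: [0.5015, 0.2574, 0.0683]
tool_rot: [2.354, 2.08, 0.002]
ft_force: [-1.0, 0.7, 0.1]
grip_width: 0.518
grip_force: 0.0
```

```bash
python3 -m crank '[[0,0,0,0,0],[0,0,0,0,0],[0,0,0,0,0],[0,0,0,0,0]]' 20
python3 - <<'E'
from h import *
save('side','s1');save('scene','c1')
E
```

```text
time: 3.08
position: [0.5014, 0.2571, 0.0676]
tool_rot: [2.354, 2.08, 0.001]
ft_force: [2.1, -0.4, -0.6]
grip_width: 0.248
grip_force: 20.0
```

```bash
python3 -m crank '[[0,0.02,-0.003,0,0],[0,0.045,-0.006,0,0],[0,0.075,-0.01,0,0],[0,0.1,-0.013,0,0],[0,0.114,-0.015,0,0]]' 20; python3 -m crank '[[0,0,0,0,0],[0,0,0,0,0],[0.5,0,0,0,0],[0.7,0,0,0,0],[0.7,0,0,0,0]]'
```

```text
time: 3.8
position: [0.5239, 0.2539, 0.0676]
tool_rot: [-2.354, -2.08, 0.001]
ft_force: [-5.3, -1.4, 4.3]
grip_width: 0.25
grip_force: 20.0
time: 4.42
position: [0.5242, 0.2544, 0.0675]
tool_rot: [2.354, 2.08, 0.001]
ft_force: [0.2, -0.3, -0.5]
grip_width: 0.5
grip_force: 0.0
```

```bash
python3 -m crank '[[0.7,0,0,0.2,0],[0.5,0,0,0.45,0],[0.2,0,0,0.7,0],[0,-0.05,0.1,0.8,0.029],[0,-0.1,0.2,0.8,0.058]]';  python3 -m crank '[[0,-0.05,0,0,0.029],[0,-0.1,0,0,0.058],[0,-0.1,0,0,0.088],[0,-0.1,0,0,0.117],[0,-0.1,0,0,0.146]]'; python3 -m crank '[[0,0,0,0,0.023],[0,0,0,0,0.046],[0,0,0,0,0.046]]'
python3 - <<'E'
from h import *
for n in ['scene','side','wrist']: save(n,n+'2')
a=cv2.imread('pics/scene2.png')[120:260,290:430]; b=cv2.imread('pics/side2.png')[130:270,250:390]
f=lambda x:cv2.resize(x,(400,400),interpolation=cv2.INTER_CUBIC)
cv2.imwrite('pics/crop2.png',np.hstack([f(a),f(b)]))
E
```

```text
time: 5.05
position: [0.5052, 0.2953, 0.2304]
tool_rot: [1.931, 2.476, 0.008]
ft_force: [-0.1, 0.1, 0.1]
grip_width: 0.329
grip_force: 0.0
time: 5.68
position: [0.484, 0.2943, 0.2276]
tool_rot: [0.634, 3.077, 0.001]
ft_force: [-0.5, 0.6, 0.7]
grip_width: 0.003
grip_force: 0.0
time: 6.05
position: [0.484, 0.2942, 0.2275]
tool_rot: [0.196, 3.135, 0.0]
ft_force: [-0.5, 0.1, 0.1]
grip_width: 0.005
grip_force: 0.0
```

View pics/crop2.png

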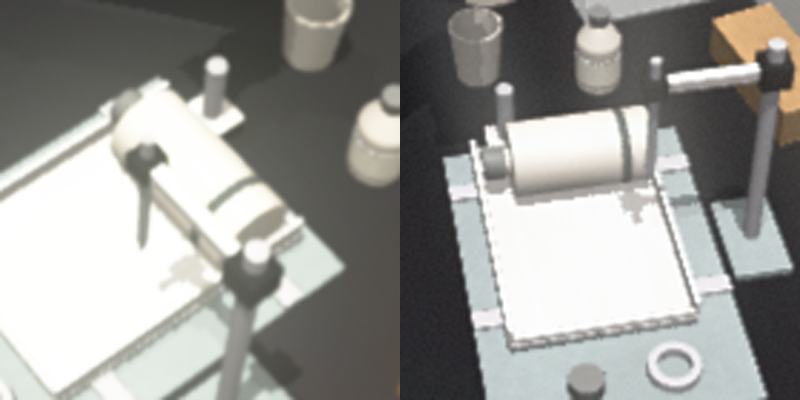

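View pics/wrist2.png

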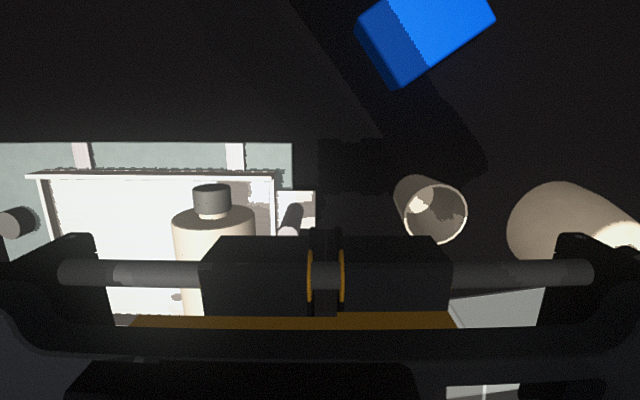

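The bottle moved with the tray. The band is at side crop (621,110)–(629,186) and scene crop (257,180)–(208,210). The tip is at scene (142,247), side (651,173). The wrist view shows the cap and the bottle's sides (172–255 at row 235).

```bash
cat >> h.py <<'E'
YAW=np.radians(-7.5); X=np.array([np.cos(YAW),np.sin(YAW),0]); Y=np.array([-X[1],X[0],0]); Z=np.array([0,0,1.])
def sil(c,C,r=.045):
    "outline points (left/right) of the circle about C, normal X"
    o=-np.array(c['R']).T@np.array(c['t']); d=o-C; dy,dz=d@Y,d@Z; rho=np.hypot(dy,dz); a=np.arctan2(dz,dy); g=np.arccos(r/rho)
    return [proj(c,C+r*(np.cos(t)*Y+np.sin(t)*Z)) for t in (a+g,a-g)]
E
python3 - <<'E'
from h import *
from scipy.optimize import least_squares
a=cal('scene2');b=cal('side2');w=cal('wrist2')
A=lambda u,v:np.array([290+u*.35,120+v*.35]); B=lambda u,v:np.array([250+(u-400)*.35,130+v*.35])
t,e=tri((a,*A(142,247)),(b,*B(651,173))); print('tip',t,e)
so=[B(629,186),B(621,110)]; sc=A(257,180)
z=.073
for C in [np.array([.64,.145,z])]:
    print(sil(b,C),so,sil(a,C),sc)
def res(p):
    C=np.array([*p,z]); s=sil(b,C); s=sorted(s,key=lambda q:-q[1]); q=min(sil(a,C),key=lambda q:np.hypot(*(q-sc)))
    return np.r_[s[0]-so[0],s[1]-so[1],q-sc]
f=least_squares(res,[.64,.145]); print('band',f.x,f.fun)
d=t[:2]-f.x; print('dx',d@X[:2],'dy',d@Y[:2])
# wrist: bottle left/right rim at cap end
m=np.array([*f.x,z])-.135*X; print(sil(w,m),proj(w,m+.0*Z))
print('mid top',np.array([*f.x,z])-.05*X)
E
```

```text
tip [0.62987577 0.02945519 0.14138135] [np.float64(0.0006380392360240352), np.float64(0.0006380392360238119)]
[array([329.80330695, 193.83260617]), array([326.12699212, 168.03956736])] [array([330.15, 195.1 ]), array([327.35, 168.5 ])] [array([358.66540499, 206.47887188]), array([382.20834685, 183.76362084])] [379.95 183.  ]
band [0.63812151 0.140576  ] [-0.40486034 -0.26136189 -1.29752594  0.49863447  0.70148887  1.33150029]
dx 0.006328987418312853 dy -0.11124643875620191
[array([161.58533381, 222.33578141]), array([246.71580776, 212.27479392])] [205.67949323 215.45612077]
mid top [0.58854926 0.14710231 0.073     ]
```

```bash
python3 -m crank '[[0,0.13,-0.22,0,0],[0,0.27,-0.44,0,0],[0,0.41,-0.67,0,0],[0,0.41,-0.67,-0.25,0],[0,0.41,-0.67,-0.44,0]]' 20;  python3 -m crank '[[0,0,0,-0.02,0],[0,0,0,-0.02,0],[0,0,0,-0.02,0]]'
```

```text
time: 6.82
position: [0.5661, 0.1592, 0.1382]
tool_rot: [-0.2, -3.135, -0.0]
ft_force: [0.1, -0.3, 0.4]
grip_width: 0.011
grip_force: 0.0
time: 7.2
position: [0.5673, 0.1607, 0.1378]
tool_rot: [0.194, 3.132, 0.002]
ft_force: [0.2, -0.3, 0.3]
grip_width: 0.003
grip_force: 0.0
```

```bash
python3 -m crank '[[0,0,0,-0.025,0],[0,0,0,-0.05,0],[0,0,0,-0.06,0],[0,0,0,-0.06,0]]'; for i in 1; do python3 -m crank '[[0,0,0,-0.007,0],[0,0,0,-0.014,0],[0,0,0,-0.014,0]]'; done
```

```text
time: 7.7
position: [0.5658, 0.1601, 0.1233]
tool_rot: [-0.194, -3.135, 0.0]
ft_force: [0.6, -0.7, -0.2]
grip_width: 0.006
grip_force: 0.0
time: 8.07
position: [0.5659, 0.1601, 0.1206]
tool_rot: [-0.194, -3.135, 0.0]
ft_force: [0.0, 0.6, -0.3]
grip_width: 0.001
grip_force: 0.0
```

```bash
python3 -m crank '[[0,0,0,-0.005,0],[0,0,0,-0.005,0]]'; python3 -m crank '[[0,0,0,-0.005,0],[0,0,0,-0.005,0]]';
```

```text
time: 8.32
position: [0.5659, 0.1601, 0.1197]
tool_rot: [-0.194, -3.136, -0.0]
ft_force: [0.1, -0.4, -0.3]
grip_width: 0.004
grip_force: 0.0
time: 8.57
position: [0.566, 0.1602, 0.1187]
tool_rot: [0.194, 3.136, 0.0]
ft_force: [-0.5, 0.3, 0.3]
grip_width: 0.004
grip_force: 0.0
```

```bash
python3 -m crank '[[0,0,0,-0.004,0],[0,0,0,-0.004,0]]'; python3 -m crank '[[0,0,0,-0.003,0],[0,0,0,-0.003,0]]'
```

```text
time: 8.82
position: [0.5661, 0.1605, 0.1186]
tool_rot: [0.194, 3.135, 0.001]
ft_force: [-1.5, -0.5, 3.0]
grip_width: 0.005
grip_force: 2.3
time: 9.07
position: [0.5661, 0.1608, 0.1185]
tool_rot: [0.193, 3.135, 0.002]
ft_force: [-2.8, 0.0, 7.2]
grip_width: 0.003
grip_force: 3.7
```

```bash
python3 -m crank '[[0,0,0,0.003,0],[0,-0.003,-0.02,0.003,0],[0,-0.008,-0.065,0.003,0],[0,-0.016,-0.12,0.003,0],[0,-0.022,-0.165,0.003,0]]'; python3 -m crank '[[0,-0.004,-0.028,0,0],[0,-0.005,-0.035,0,0],[0,-0.005,-0.035,0,0]]'
python3 - <<'E'
from h import *
save('side','side3');save('scene','scene3')
b=cv2.imread('pics/side3.png')[130:270,250:390];a=cv2.imread('pics/scene3.png')[120:260,290:430]
f=lambda x:cv2.resize(x,(400,400),interpolation=cv2.INTER_CUBIC)
cv2.imwrite('pics/crop3.png',np.hstack([f(a),f(b)]))
E
```

```text
time: 9.7
position: [0.5614, 0.1263, 0.1178]
tool_rot: [-0.194, -3.136, 0.001]
ft_force: [-0.1, -0.7, 1.5]
grip_width: 0.009
grip_force: 0.6
time: 10.07
position: [0.5605, 0.1203, 0.1177]
tool_rot: [-0.194, -3.135, 0.0]
ft_force: [-0.2, 0.1, 0.7]
grip_width: 0.007
grip_force: 0.0
```

View pics/crop3.png

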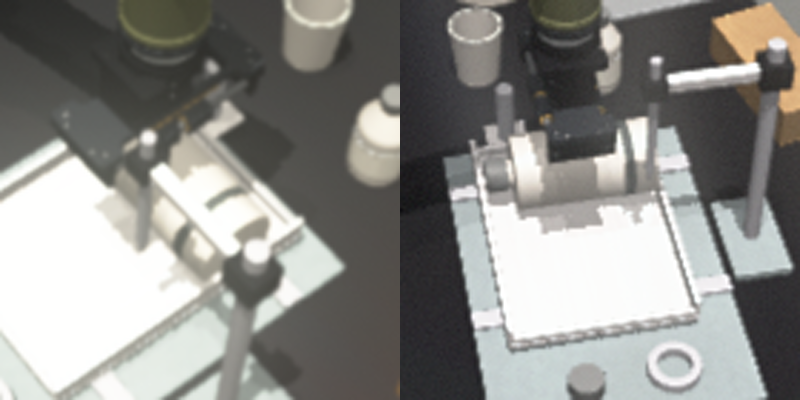

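The bottle rolled about 20 mm towards the probe: its lower edge in the side crop went from row 186 to about 200. I'll set the fingers back and repeat.

```bash
python3 -m crank '[[0,0,0,0.004,0],[0,0,0,0.01,0],[0,0,0,0.03,0],[0,0.007,0.055,0.04,0],[0,0.014,0.105,0.035,0]]'; python3 -m crank '[[0,0,0,-0.015,0],[0,0,0,-0.028,0],[0,0,0,-0.034,0],[0,0,0,-0.037,0],[0,0,0,-0.037,0]]'
```

```text
time: 10.8
position: [0.5637, 0.1425, 0.1254]
tool_rot: [0.193, 3.135, 0.002]
ft_force: [-0.2, 0.4, -1.4]
grip_width: 0.003
grip_force: 0.0
time: 11.42
position: [0.5632, 0.1413, 0.1185]
tool_rot: [-0.194, -3.135, -0.001]
ft_force: [-2.3, 0.7, 6.1]
grip_width: 0.008
grip_force: 3.1
```

```bash
python3 -m crank '[[0,0,0,0.003,0],[0,-0.003,-0.02,0.003,0],[0,-0.009,-0.07,0.003,0],[0,-0.017,-0.13,0.003,0],[0,-0.024,-0.18,0.002,0]]'; python3 -m crank '[[0,-0.004,-0.03,0,0],[0,-0.005,-0.039,0,0],[0,-0.005,-0.039,0,0]]';python3 -m crank '[[0,0,0,0.004,0],[0,0,0,0.01,0],[0,0,0,0.03,0],[0,0.007,0.055,0.04,0],[0,0.014,0.108,0.035,0]]'; python3 -m crank '[[0,0,0,-0.015,0],[0,0,0,-0.026,0],[0,0,0,-0.031,0],[0,0,0,-0.034,0],[0,0,0,-0.034,0]]'
```

```text
time: 12.05
position: [0.5583, 0.104, 0.1177]
tool_rot: [-0.195, -3.135, 0.001]
ft_force: [-0.3, 0.7, -0.2]
grip_width: 0.004
grip_force: 0.6
time: 12.42
position: [0.5576, 0.0974, 0.1178]
tool_rot: [0.194, 3.135, 0.0]
ft_force: [-0.3, 1.4, 0.3]
grip_width: 0.004
grip_force: 0.0
time: 13.05
position: [0.5607, 0.1203, 0.1254]
tool_rot: [0.193, 3.135, 0.001]
ft_force: [-0.3, -0.6, -0.0]
grip_width: 0.007
grip_force: 0.0
time: 13.68
position: [0.5602, 0.119, 0.1186]
tool_rot: [-0.194, -3.135, -0.001]
ft_force: [-2.3, 0.7, 4.8]
grip_width: 0.005
grip_force: 2.1
```

```bash
python3 - <<'E'
from h import *
save('side','side4')
for n in ['side2','side3','side4']:
    im=cv2.cvtColor(cv2.imread(f'pics/{n}.png'),cv2.COLOR_BGR2GRAY)
    print(n); print(im[178:216:2,280:290:2].T.tolist())   # columns through cap
    print('band',im[180:230:2,326:336:2].T.tolist())
E
```

```text
side2
[[231, 137, 163, 183, 170, 136, 106, 107, 173, 187, 250, 234, 252, 250, 246, 248, 172, 177, 159], [251, 241, 161, 182, 172, 142, 114, 102, 167, 164, 244, 251, 251, 249, 250, 249, 238, 252, 250], [222, 244, 161, 179, 168, 141, 115, 115, 168, 163, 249, 251, 251, 251, 251, 251, 250, 251, 248], [130, 202, 208, 191, 175, 145, 117, 133, 167, 181, 251, 250, 250, 250, 250, 250, 250, 250, 251], [226, 172, 181, 205, 202, 180, 129, 137, 147, 241, 250, 252, 251, 250, 250, 250, 250, 250, 250]]
band [[252, 244, 233, 219, 196, 170, 141, 159, 179, 228, 250, 253, 252, 251, 251, 252, 252, 252, 252, 252, 252, 252, 252, 252, 252], [141, 145, 140, 142, 128, 120, 108, 160, 178, 201, 195, 197, 232, 252, 252, 252, 252, 251, 252, 252, 252, 252, 252, 252, 252], [174, 138, 128, 122, 116, 108, 105, 164, 172, 192, 195, 193, 248, 250, 253, 252, 252, 252, 252, 252, 251, 252, 252, 252, 252], [247, 240, 225, 204, 183, 158, 138, 170, 233, 195, 193, 193, 193, 194, 228, 252, 252, 252, 252, 252, 252, 252, 252, 252, 252], [247, 239, 226, 207, 184, 158, 139, 172, 245, 216, 194, 202, 243, 221, 248, 252, 251, 251, 252
[... 1588 characters left out ...]
12, 185, 165, 132, 103, 155, 164, 233, 251, 250, 250, 251]]
band [[247, 244, 252, 252, 251, 249, 243, 223, 205, 183, 159, 136, 169, 179, 249, 248, 253, 253, 252, 252, 252, 253, 253, 252, 253], [188, 231, 255, 255, 254, 250, 243, 229, 212, 182, 159, 133, 167, 236, 249, 251, 252, 252, 252, 252, 252, 252, 252, 252, 253], [130, 135, 115, 117, 124, 131, 146, 167, 171, 169, 139, 114, 173, 238, 253, 252, 252, 252, 252, 252, 252, 252, 252, 252, 252], [246, 222, 143, 113, 103, 104, 102, 100, 108, 101, 100, 104, 172, 175, 229, 252, 252, 252, 252, 252, 252, 252, 252, 252, 252], [251, 253, 221, 187, 175, 169, 159, 148, 129, 127, 128, 141, 174, 184, 249, 252, 252, 252, 252, 252, 252, 252, 252, 252, 252]]
```

```bash
python3 - <<'E'
from h import *
b=cal('side4')
for y in [.16,.15,.14,.13,.12,.11,.10,.03]:
    C=np.array([.6295+(y-.0295)*.1305,y,.0735]); print(y,sil(b,C)[0],sil(b,C)[1])
E
```

```text
0.16 [330.0457112  190.34049322] [326.42470851 164.69923884]
0.15 [330.70996496 192.39077902] [327.05653316 166.65504467]
0.14 [331.37972075 194.45764922] [327.693218   168.62632834]
0.13 [332.05504725 196.54130594] [328.33481744 170.613269  ]
0.12 [332.73601428 198.64195461] [328.98138669 172.6160485 ]
0.11 [333.4226928  200.75980398] [329.63298177 174.63485143]
0.1 [334.11515493 202.89506625] [330.28965955 176.66986515]
0.03 [339.13064655 218.34803919] [335.03367867 191.38521531]
```

```bash
python3 -m crank '[[0,0,0,0.002,0],[0,-0.003,-0.02,0.002,0],[0,-0.009,-0.07,0.002,0],[0,-0.017,-0.13,0.001,0],[0,-0.023,-0.175,0,0]]'; python3 -m crank '[[0,-0.004,-0.028,-0.001,0],[0,-0.005,-0.033,-0.002,0],[0,-0.005,-0.033,-0.002,0]]';python3 -m crank '[[0,0,0,0.004,0],[0,0,0,0.01,0],[0,0,0,0.03,0],[0,0.007,0.045,0.04,0],[0,0.011,0.085,0.037,0]]'; python3 -m crank '[[0,0,0,-0.015,0],[0,0,0,-0.026,0],[0,0,0,-0.031,0],[0,0,0,-0.033,0],[0,0,0,-0.033,0]]'
python3 - <<'E'
from h import *
save('side','side5')
im=cv2.cvtColor(cv2.imread('pics/side5.png'),cv2.COLOR_BGR2GRAY)
print(im[196:226,328:342:2].T.tolist())
E
```

```text
time: 14.35
position: [0.5559, 0.0821, 0.118]
tool_rot: [0.196, 3.135, -0.001]
ft_force: [-0.8, -0.8, 0.2]
grip_width: 0.003
grip_force: 0.5
time: 14.72
position: [0.5551, 0.0775, 0.1178]
tool_rot: [0.194, 3.135, 0.0]
ft_force: [0.6, 0.3, 0.7]
grip_width: 0.008
grip_force: 0.3
time: 15.35
position: [0.5573, 0.0955, 0.1256]
tool_rot: [0.193, 3.135, 0.001]
ft_force: [-0.3, -0.4, 0.9]
grip_width: 0.007
grip_force: 0.0
time: 15.98
position: [0.557, 0.0942, 0.1187]
tool_rot: [0.194, 3.135, 0.0]
ft_force: [-1.1, -0.1, 1.3]
grip_width: 0.002
grip_force: 0.4
[[244, 240, 235, 227, 214, 200, 188, 178, 169, 153, 139, 133, 165, 172, 185, 246, 249, 248, 248, 248, 252, 252, 252, 252, 252, 253, 252, 252, 253, 253], [244, 240, 233, 228, 218, 206, 193, 181, 168, 153, 137, 139, 169, 174, 183, 246, 251, 250, 249, 249, 252, 252, 252, 252, 252, 252, 252, 252, 252, 252], [147, 151, 150, 155, 149, 144, 137, 130, 123, 112, 105, 122, 167, 174, 188, 251, 253, 252, 252, 252, 252, 252, 252, 253, 252, 252, 252, 252, 252, 252], [106, 106, 104, 114, 113, 110, 108, 102, 100, 96, 97, 126, 164, 172, 194, 250, 253, 252, 252, 252, 252, 252, 252, 252, 252, 252, 252, 252, 252, 252], [171, 167, 156, 196, 202, 187, 180, 163, 151, 136, 137, 169, 173, 185, 246, 253, 252, 252, 252, 251, 252, 252, 252, 252, 252, 252, 252, 252, 252, 252], [230, 224, 215, 208, 199, 193, 179, 167, 154, 137, 144, 168, 172, 184, 247, 252, 252, 252, 252, 252, 252, 252, 252, 252, 252, 251, 251, 251, 251, 251], [228, 228, 222, 215, 201, 193, 177, 161, 146, 134, 161, 173, 180, 238, 253, 252, 252, 252, 252, 252, 252, 252, 252, 252, 252, 251, 252, 252, 252, 252]]
```

```bash
python3 -m crank '[[0,0,0,-0.001,0],[0,-0.003,-0.02,-0.001,0],[0,-0.009,-0.07,-0.001,0],[0,-0.017,-0.13,-0.001,0],[0,-0.024,-0.18,-0.001,0]]'; python3 -m crank '[[0,-0.004,-0.03,-0.001,0],[0,-0.005,-0.04,-0.001,0],[0,-0.005,-0.04,-0.001,0]]';python3 -m crank '[[0,0,0,0.004,0],[0,0,0,0.01,0],[0,0,0,0.03,0],[0,0.007,0.055,0.04,0],[0,0.014,0.108,0.038,0]]'; python3 -m crank '[[0,0,0,-0.015,0],[0,0,0,-0.026,0],[0,0,0,-0.031,0],[0,0,0,-0.033,0],[0,0,0,-0.033,0]]'
python3 - <<'E'
from h import *
save('side','side6')
im=cv2.cvtColor(cv2.imread('pics/side6.png'),cv2.COLOR_BGR2GRAY)
print(im[204:226,328:342:2].T.tolist())
E
```

```text
time: 16.65
position: [0.552, 0.0567, 0.1181]
tool_rot: [0.196, 3.135, -0.001]
ft_force: [0.8, -0.5, 0.4]
grip_width: 0.006
grip_force: 0.0
time: 17.02
position: [0.5512, 0.0505, 0.1182]
tool_rot: [0.194, 3.135, 0.0]
ft_force: [-0.2, 0.8, -0.6]
grip_width: 0.003
grip_force: 0.1
time: 17.65
position: [0.5543, 0.0733, 0.1262]
tool_rot: [0.193, 3.135, 0.001]
ft_force: [-0.2, -0.0, 0.2]
grip_width: 0.006
grip_force: 0.0
time: 18.27
position: [0.554, 0.0717, 0.1192]
tool_rot: [0.194, 3.135, 0.0]
ft_force: [0.1, 0.0, 0.3]
grip_width: 0.008
grip_force: 0.0
[[231, 224, 218, 210, 197, 189, 177, 164, 149, 136, 130, 164, 168, 183, 247, 250, 249, 251, 252, 252, 252, 252], [230, 223, 217, 207, 198, 184, 172, 163, 148, 134, 141, 168, 172, 182, 245, 248, 248, 251, 252, 252, 252, 252], [237, 231, 224, 215, 201, 188, 175, 163, 146, 133, 150, 171, 181, 234, 250, 250, 250, 252, 252, 252, 252, 252], [150, 146, 151, 147, 141, 134, 127, 118, 108, 103, 137, 166, 182, 237, 253, 253, 252, 252, 252, 252, 252, 252], [121, 120, 117, 112, 106, 103, 103, 96, 95, 104, 158, 170, 180, 245, 252, 252, 252, 252, 252, 252, 252, 252], [225, 216, 206, 195, 179, 169, 159, 142, 130, 144, 167, 170, 192, 250, 253, 252, 252, 251, 251, 251, 251, 251], [230, 222, 213, 202, 190, 175, 162, 143, 133, 160, 171, 184, 245, 253, 252, 252, 251, 251, 252, 251, 251, 252]]
```

```bash
python3 -m crank '[[0,-0.007,-0.05,0.005,0],[0,-0.007,-0.05,0,0],[0,-0.007,-0.05,-0.004,0],[0,-0.007,-0.05,-0.007,0],[0,-0.007,-0.05,-0.007,0]]'
python3 - <<'E'
from h import *
save('side','side7');save('scene','scene7')
im=cv2.cvtColor(cv2.imread('pics/side7.png'),cv2.COLOR_BGR2GRAY)
print(im[208:220,334:340:2].T.tolist())
a=cv2.imread('pics/scene7.png')[150:250,300:400]; b=cv2.imread('pics/side7.png')[140:240,270:370]
f=lambda x:cv2.resize(x,(400,400),interpolation=cv2.INTER_CUBIC)
cv2.imwrite('pics/crop7.png',np.hstack([f(a),f(b)]))
E
```

```text
time: 18.95
position: [0.5527, 0.0625, 0.1186]
tool_rot: [0.193, 3.135, 0.001]
ft_force: [-1.7, 0.2, 4.9]
grip_width: 0.0
grip_force: 2.5
[[141, 133, 126, 111, 102, 102, 157, 171, 182, 239, 253, 253], [107, 102, 101, 98, 99, 118, 162, 169, 183, 249, 253, 252], [179, 167, 155, 141, 129, 147, 166, 169, 189, 250, 253, 252]]
```

View pics/crop7.png

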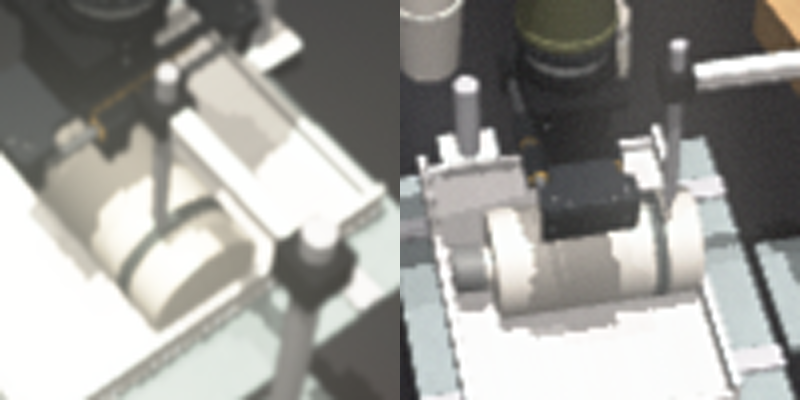

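The picture shows the bottle at rest just short of the pen. Side crop: the band runs from (655,195) to (661,294), with the pen tip at about (670,214). Scene crop: the band runs from (123,283) to (215,200), with the tip at about (162,230).

```bash
cat > fit.py <<'E'
from h import *
from scipy.optimize import least_squares
def fit(a,b,so,sc,z=.0735):
    P=lambda s:sorted(s,key=lambda q:q[1])
    g=lambda p:np.r_[np.ravel(np.array(P(sil(b,np.array([*p,z]))))-P(so)),np.ravel(np.array(P(sil(a,np.array([*p,z]))))-P(sc))]
    f=least_squares(g,[.62,.05],loss='soft_l1'); return f.x,g(f.x).round(1)
E
python3 - <<'E'
from fit import *
a=cal('scene7');b=cal('side7')
A=lambda u,v:np.array([300+u/4,150+v/4]); B=lambda u,v:np.array([270+(u-400)/4,140+v/4])
t,e=tri((a,*A(162,230)),(b,*B(670,214))); print('tip',t,e)
for z in(.134,): print(onz(a,*A(162,230),z),onz(b,*B(670,214),z))
x,r=fit(a,b,[B(655,195),B(661,294)],[A(123,283),A(215,200)]); print(x,r)
d=np.array([.6295,.0296])-x; print(d@X[:2],d@Y[:2]); d=t[:2]-x; print(d@X[:2],d@Y[:2])
E
```

```text
tip [0.62920383 0.03310543 0.12665945] [np.float64(0.0015051442597436124), np.float64(0.0015051442597437358)]
[0.63105757 0.0313096  0.134     ] [0.62678347 0.02488545 0.134     ]
[0.62203555 0.05249915] [-3.2 -1.5 -0.7  0.6  1.2  0.5 -0.4  2.3]
0.010389534791275785 -0.021728941661260666
0.009638352028372342 -0.018292157640982847
```

```bash
python3 -m crank '[[0,0,0,0.002,0],[0,-0.003,-0.02,0.002,0],[0,-0.007,-0.055,0.002,0],[0,-0.012,-0.09,0.002,0],[0,-0.016,-0.12,0.002,0]]'; python3 -m crank '[[0,-0.002,-0.02,0,0],[0,-0.004,-0.032,0,0],[0,-0.005,-0.036,0,0],[0,-0.005,-0.036,0,0],[0,-0.005,-0.036,0,0]]';python3 -m crank '[[0,0,0,0.003,0],[0,0,0,0.01,0],[0,0,0,0.03,0],[0,0,0,0.06,0],[0,0,0,0.1,0]]'
python3 - <<'E'
from h import *
save('side','side8');save('scene','scene8')
a=cv2.imread('pics/scene8.png')[170:245,310:385]; b=cv2.imread('pics/side8.png')[165:240,280:355]
f=lambda x:cv2.resize(x,(400,400),interpolation=cv2.INTER_CUBIC)
cv2.imwrite('pics/crop8.png',np.hstack([f(a),f(b)]))
E
```

```text
time: 19.68
position: [0.5492, 0.0369, 0.1178]
tool_rot: [-0.195, -3.135, 0.001]
ft_force: [-0.7, 0.1, 1.5]
grip_width: 0.005
grip_force: 0.5
time: 20.3
position: [0.5483, 0.031, 0.1181]
tool_rot: [-0.193, -3.136, -0.0]
ft_force: [-0.0, 1.1, -0.2]
grip_width: 0.005
grip_force: 0.0
time: 20.92
position: [0.5484, 0.0308, 0.1387]
tool_rot: [0.194, 3.136, 0.0]
ft_force: [-0.5, -0.6, -0.6]
grip_width: 0.009
grip_force: 0.0
```

View pics/crop8.png

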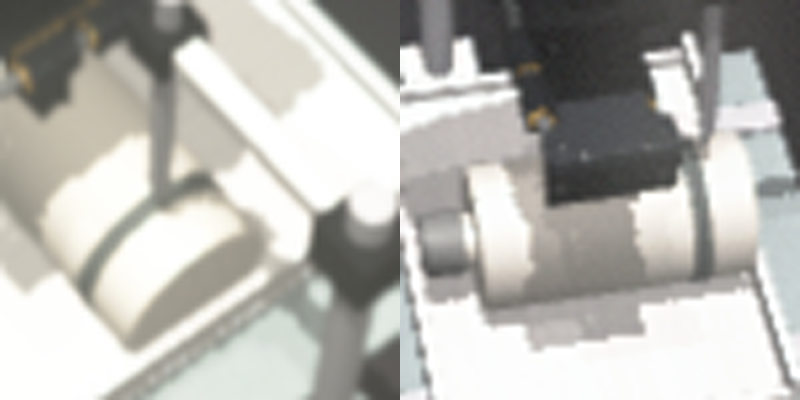

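The bottle is now nearly under the pen. Side crop: band (690,150)–(703,276), tip (707,157). Scene crop: band (88,290)–(210,183), tip (160,200).

```bash
python3 - <<'E'
from fit import *
a=cal('scene8');b=cal('side8'); s=75/400
A=lambda u,v:np.array([310+u*s,170+v*s]); B=lambda u,v:np.array([280+(u-400)*s,165+v*s])
T=np.array([.6297,.0296,.134]); P=lambda q:np.array(sorted(q,key=lambda q:q[1]))
obs=[(a,A(160,200),P([A(88,290),A(210,183)])),(b,B(707,157),P([B(690,150),B(703,276)]))]
def res(p,O):
    C=T+p[0]*X+p[1]*Y; C[2]=.0735
    return np.concatenate([((P(sil(c,C))-proj(c,T))-(q-t)).ravel() for c,t,q in O])
for O in (obs,obs[:1],obs[1:]):
    f=least_squares(lambda p:res(p,O),[0,0]); print('band-tip x,y',f.x,f.fun.round(1))
for c,t,q in obs: print(proj(c,T)-t)
E
```

```text
band-tip x,y [-0.00828368  0.00646893] [ 2.1 -0.3  0.2  2.2 -2.4 -0.5 -0.8  2.8]
band-tip x,y [-0.01249703  0.00587129] [ 1.  -1.2 -1.   1.2]
band-tip x,y [-0.00194808  0.01048161] [-0.8 -1.7  0.8  1.6]
[-0.34431545  0.08737366]
[ 0.25839088 -2.1584245 ]
```

```bash
python3 - <<'E'
from fit import *
from scipy.ndimage import map_coordinates
T=np.array([.6297,.0296,.134])
for n in ['side','scene']:
    c=cal(n+'8'); im=cv2.cvtColor(cv2.imread(f'pics/{n}8.png'),cv2.COLOR_BGR2GRAY).astype(float)
    for off in (-.007,.008):
        C=T+off*X; C[2]=.0735; p,q=sil(c,C); L=np.hypot(*(q-p))
        for nm,e in (('p',p),('q',q)):
            u=(q-p)/L*(-1 if nm=='p' else 1); k=np.arange(-6,6.5,.5); s=e[:,None]+u[:,None]*k
            print(n,off,nm,e.round(1),u.round(2),map_coordinates(im,[s[1],s[0]],order=1).astype(int).tolist())
    print('y sens px per 10mm',sil(c,C+.01*Y)[0]-p)
E
```

```text
side -0.007 p [337.1 218.7] [0.15 0.99] [102, 100, 97, 96, 95, 94, 93, 101, 115, 132, 150, 164, 173, 192, 222, 241, 248, 252, 252, 251, 251, 251, 251, 251, 251]
side -0.007 q [333.  191.8] [-0.15 -0.99] [151, 145, 142, 140, 137, 131, 124, 119, 115, 112, 107, 99, 97, 101, 118, 147, 176, 207, 227, 236, 244, 244, 245, 246, 247]
side 0.008 p [341.6 218.1] [0.15 0.99] [181, 174, 167, 159, 150, 142, 136, 139, 143, 154, 165, 168, 171, 179, 189, 219, 246, 249, 252, 252, 252, 252, 252, 252, 252]
side 0.008 q [337.5 191.1] [-0.15 -0.99] [252, 252, 252, 251, 251, 245, 235, 228, 221, 214, 207, 193, 177, 161, 149, 140, 136, 133, 130, 131, 133, 136, 139, 138, 134]
y sens px per 10mm [-0.73552769 -2.24235754]
scene -0.007 p [324.7 228.2] [-0.74  0.67] [231, 225, 217, 208, 193, 178, 169, 174, 190, 215, 237, 251, 253, 253, 254, 254, 254, 254, 254, 254, 254, 254, 254, 254, 254]
scene -0.007 q [349.6 205.7] [ 0.74 -0.67] [251, 250, 250, 245, 240, 235, 227, 219, 210, 195, 183, 173, 164, 158, 165, 188, 216, 237, 247, 251, 252, 249, 248, 248, 247]
scene 0.008 p [328.1 232.2] [-0.74  0.67] [232, 227, 222, 215, 206, 198, 195, 200, 216, 234, 247, 252, 253, 254, 254, 255, 255, 255, 255, 255, 255, 255, 255, 255, 255]
scene 0.008 q [353.2 209.6] [ 0.74 -0.67] [252, 252, 251, 250, 249, 249, 248, 246, 245, 242, 237, 229, 217, 206, 201, 214, 231, 246, 249, 251, 253, 253, 253, 254, 254]
y sens px per 10mm [ 2.97989962 -2.00480389]
```

```bash
python3 -m crank '[[0,0.007,0.055,0,0],[0,0.007,0.055,-0.06,0],[0,0.007,0.055,-0.09,0],[0,0.007,0.055,-0.098,0],[0,0.007,0.055,-0.1,0]]';python3 -m crank '[[0,0,0,-0.002,0],[0,0,0,-0.002,0]]'
```

```text
time: 21.65
position: [0.549, 0.0417, 0.1184]
tool_rot: [-0.194, -3.134, -0.0]
ft_force: [-4.2, 0.3, 8.6]
grip_width: 0.005
grip_force: 4.1
time: 21.9
position: [0.5492, 0.0418, 0.1184]
tool_rot: [-0.194, -3.134, -0.001]
ft_force: [-4.3, 0.4, 8.5]
grip_width: 0.005
grip_force: 4.2
```

```bash
python3 -m crank '[[0,0,0,0.004,0],[0,-0.001,-0.008,0.004,0],[0,-0.003,-0.024,0.004,0],[0,-0.005,-0.04,0.004,0],[0,-0.007,-0.05,0.004,0]]'; python3 -m crank '[[0,-0.0005,-0.004,0,0],[0,-0.0005,-0.005,0,0],[0,-0.0005,-0.005,0,0],[0,-0.0005,-0.005,0,0]]';python3 -m crank '[[0,0,0,0.003,0],[0,0,0,0.008,0],[0,0,0,0.02,0],[0,0,0,0.06,0],[0,0,0,0.2,0]]'
```

```text
time: 22.52
position: [0.5485, 0.0312, 0.1183]
tool_rot: [0.195, 3.135, -0.0]
ft_force: [-0.2, 0.8, 0.6]
grip_width: 0.006
grip_force: 0.3
time: 23.02
position: [0.5483, 0.0309, 0.1185]
tool_rot: [0.193, 3.135, 0.0]
ft_force: [0.2, 0.7, 0.1]
grip_width: 0.003
grip_force: 0.0
time: 23.65
position: [0.5471, 0.0307, 0.1581]
tool_rot: [-0.194, -3.133, 0.001]
ft_force: [0.6, -0.1, 0.9]
grip_width: 0.004
grip_force: 0.0
```

```bash
cat > edges.py <<'E'
import sys
from fit import *
from scipy.ndimage import map_coordinates
T=np.array([.6297,.0296,.134])
for n in ['side','scene']:
    f=n+sys.argv[1]; save(n,f); c=cal(f); im=cv2.cvtColor(cv2.imread(f'pics/{f}.png'),cv2.COLOR_BGR2GRAY).astype(float)
    for off in (-.013,.013):
        C=T+off*X; C[2]=.0735; p,q=sil(c,C); L=np.hypot(*(q-p))
        for nm,e in (('p',p),('q',q)):
            u=(q-p)/L*(-1 if nm=='p' else 1); k=np.arange(-4,4.5,.5); s=e[:,None]+u[:,None]*k
            print(n,off,nm,map_coordinates(im,[s[1],s[0]],order=1).astype(int).tolist())
    # profile along X on the generator facing the camera, 15 mm below crest on -y side
    k=np.arange(-.024,.0241,.002)
    th=np.radians(115); s=np.array([proj(c,np.r_[(T+x*X)[:2],.0735]+.045*(np.cos(th)*Y+np.sin(th)*Z)) for x in k]).T
    print(n,'X prof',dict(zip((k*1000).round().astype(int).tolist(),map_coordinates(im,[s[1],s[0]],order=1).astype(int).tolist())))
    
E
python3 edges.py 9; python3 -c "
from bench import *;s=get_state();print(s['position'],s['time'])"
```

```text
side -0.013 p [146, 135, 124, 115, 108, 108, 111, 137, 162, 167, 172, 176, 181, 213, 245, 248, 251]
side -0.013 q [241, 212, 180, 159, 135, 115, 98, 90, 85, 81, 78, 75, 73, 75, 78, 80, 81]
side 0.013 p [171, 163, 155, 146, 138, 137, 141, 150, 161, 166, 168, 174, 182, 205, 237, 251, 252]
side 0.013 q [249, 247, 244, 241, 238, 236, 233, 228, 223, 219, 212, 210, 205, 189, 175, 166, 158]
side X prof {-24: 250, -22: 251, -20: 252, -18: 237, -16: 214, -14: 173, -12: 148, -10: 137, -8: 147, -6: 170, -4: 226, -2: 250, 0: 252, 2: 252, 4: 252, 6: 252, 8: 251, 10: 251, 12: 251, 14: 251, 16: 252, 18: 252, 20: 253, 22: 235, 24: 209}
scene -0.013 p [193, 181, 168, 153, 141, 136, 132, 158, 194, 231, 243, 251, 254, 254, 254, 254, 254]
scene -0.013 q [168, 154, 139, 129, 125, 123, 136, 163, 197, 225, 245, 250, 251, 252, 251, 249, 244]
scene 0.013 p [223, 222, 217, 212, 205, 197, 190, 197, 213, 234, 245, 251, 253, 254, 254, 255, 255]
scene 0.013 q [238, 238, 236, 232, 228, 221, 212, 202, 198, 196, 197, 202, 210, 220, 231, 240, 248]
scene X prof {-24: 254, -22: 254, -20: 254, -18: 252, -16: 248, -14: 223, -12: 187, -10: 166, -8: 162, -6: 179, -4: 213, -2: 243, 0: 252, 2: 254, 4: 254, 6: 255, 8: 255, 10: 255, 12: 255, 14: 255, 16: 255, 18: 255, 20: 255, 22: 254, 24: 252}
[0.55051183 0.03084236 0.16206533] 23.75
```

```bash
cat > band.py <<'E'
import sys
from fit import *
from scipy.ndimage import map_coordinates
T=np.array([.6297,.0296,.134]); k=np.arange(-.022,.0161,.001)
for n in ['side','scene']:
    f=n+sys.argv[1]; c=cal(f); im=cv2.cvtColor(cv2.imread(f'pics/{f}.png'),cv2.COLOR_BGR2GRAY).astype(float)
    for th in (70,80,90,100,110,120,130,140,150):
        t=np.radians(th); s=np.array([proj(c,np.r_[(T+x*X)[:2],.0735]+.045*(np.cos(t)*Y+np.sin(t)*Z)) for x in k]).T
        v=map_coordinates(im,[s[1],s[0]],order=1); w=np.clip(np.percentile(v,85)-20-v,0,None); print(n,th,round(1000*(w@k)/w.sum(),1),v[::4].astype(int).tolist())
E
python3 band.py 9
```

```text
side 70 -11.5 [74, 93, 138, 118, 113, 149, 172, 229, 236, 239]
side 80 -10.7 [128, 171, 157, 120, 124, 165, 214, 241, 244, 247]
side 90 -10.1 [246, 234, 166, 135, 165, 244, 251, 250, 250, 250]
side 100 -10.2 [249, 233, 163, 138, 170, 239, 251, 251, 251, 251]
side 110 -10.2 [251, 238, 173, 143, 173, 250, 252, 252, 252, 251]
side 120 -10.3 [252, 238, 166, 136, 179, 246, 252, 251, 251, 251]
side 130 -10.4 [251, 242, 167, 134, 184, 248, 250, 250, 250, 249]
side 140 -10.9 [243, 212, 143, 123, 166, 237, 243, 242, 243, 243]
side 150 -11.0 [230, 196, 132, 117, 161, 225, 231, 230, 230, 230]
scene 70 -11.4 [151, 142, 143, 135, 127, 169, 227, 248, 250, 250]
scene 80 -8.0 [241, 217, 173, 138, 132, 169, 223, 248, 253, 253]
scene 90 -8.5 [253, 252, 223, 161, 171, 239, 253, 254, 254, 254]
scene 100 -8.7 [254, 252, 221, 167, 180, 242, 253, 254, 254, 255]
scene 110 -9.2 [254, 251, 212, 164, 184, 243, 254, 255, 255, 255]
scene 120 -8.5 [254, 253, 227, 164, 175, 242, 254, 254, 254, 254]
scene 130 -8.8 [253, 251, 215, 154, 170, 241, 253, 253, 253, 253]
scene 140 -8.6 [250, 247, 205, 149, 159, 222, 249, 251, 251, 251]
scene 150 -8.4 [241, 237, 195, 140, 147, 207, 241, 244, 244, 244]
```

```bash
python3 - <<'E'
from fit import *
from scipy.ndimage import map_coordinates
T=np.array([.6297,.0296,0]); k=np.arange(-.02,.0201,.002)
for f in ['side0','side8','scene0','scene2']:
    c=cal(f); im=cv2.cvtColor(cv2.imread(f'pics/{f}.png'),cv2.COLOR_BGR2GRAY).astype(float)
    o=-np.array(c['R']).T@np.array(c['t']); d=(T-o)[:2]; d/=np.hypot(*d); P=np.r_[-d[1],d[0],0]  # horizontal, across view
    print(f,P.round(2))
    for z in (.15,.17,.19):
        s=np.array([proj(c,T+z*Z+x*P) for x in k]).T; print(z,map_coordinates(im,[s[1],s[0]],order=1).astype(int).tolist())
    s=np.array([proj(c,T+z*Z) for z in np.arange(.120,.151,.003)]).T; print('along .120..',map_coordinates(im,[s[1],s[0]],order=1).astype(int).tolist())
E
```

```text
side0 [-0.92  0.4   0.  ]
0.15 [163, 168, 177, 191, 205, 217, 225, 228, 222, 195, 153, 144, 144, 157, 187, 218, 228, 230, 226, 205, 190]
0.17 [224, 219, 213, 212, 218, 219, 218, 211, 191, 165, 145, 136, 137, 142, 155, 180, 193, 201, 202, 207, 213]
0.19 [202, 201, 200, 200, 200, 200, 199, 192, 179, 151, 141, 137, 136, 142, 152, 182, 198, 199, 199, 203, 215]
along .120.. [200, 201, 202, 199, 192, 182, 162, 147, 141, 148, 153]
side8 [-0.92  0.4   0.  ]
0.15 [163, 171, 184, 200, 213, 220, 219, 215, 208, 183, 144, 136, 142, 166, 204, 240, 247, 249, 247, 227, 192]
0.17 [227, 223, 216, 215, 222, 223, 221, 213, 189, 161, 139, 130, 130, 130, 146, 184, 223, 253, 252, 251, 251]
0.19 [205, 204, 204, 205, 204, 203, 201, 194, 180, 151, 137, 130, 128, 129, 132, 146, 158, 161, 201, 235, 249]
along .120.. [248, 237, 222, 222, 221, 220, 213, 201, 180, 159, 144]
scene0 [-0.76 -0.65  0.  ]
0.15 [255, 255, 255, 255, 255, 254, 254, 252, 236, 203, 165, 161, 191, 226, 249, 254, 254, 255, 255, 255, 255]
0.17 [254, 254, 255, 255, 255, 255, 254, 248, 224, 179, 156, 156, 175, 209, 247, 253, 254, 255, 255, 255, 255]
0.19 [214, 233, 247, 253, 254, 254, 254, 246, 221, 172, 156, 155, 171, 209, 246, 253, 254, 255, 255, 255, 254]
along .120.. [255, 254, 254, 253, 252, 243, 230, 209, 191, 173, 165]
scene2 [-0.76 -0.65  0.  ]
0.15 [255, 255, 255, 255, 255, 255, 255, 253, 238, 207, 169, 165, 195, 228, 250, 254, 254, 255, 255, 255, 255]
0.17 [254, 255, 255, 255, 255, 255, 254, 249, 227, 183, 160, 160, 179, 213, 248, 253, 254, 255, 255, 255, 255]
0.19 [218, 236, 249, 253, 254, 255, 254, 247, 224, 175, 159, 159, 175, 212, 247, 254, 255, 255, 255, 255, 254]
along .120.. [255, 255, 255, 254, 252, 244, 232, 213, 195, 178, 169]
```

```bash
sed -i 's/T=np.array(\[.6297,.0296,.134\])/T=np.array([.6269,.0312,.134])/' edges.py band.py; python3 -m crank '[[0,-0.03,0.1,0.15,0],[0.3,-0.06,0.3,0.25,-0.025],[0.5,-0.1,0.55,0.25,-0.05],[0.7,-0.12,0.8,0.25,-0.08],[0.7,-0.13,0.9,0.25,-0.11]]' 20; python3 -m crank '[[0.7,0,0.1,0,-0.029],[0.7,0,0.2,0,-0.058],[0.7,0,0.2,0,-0.087],[0.7,0,0.2,0,-0.116],[0.7,0,0.2,0,-0.14]]'; python3 -m crank '[[0.7,0,0,0,0],[0.7,0,0,0,0]]'
```

```text
time: 24.38
position: [0.521, 0.2149, 0.2082]
tool_rot: [-1.243, -2.884, -0.001]
ft_force: [0.2, -0.4, -0.0]
grip_width: 0.374
grip_force: 0.0
time: 25.0
position: [0.5221, 0.2508, 0.2082]
tool_rot: [2.357, 2.077, -0.001]
ft_force: [-0.7, -0.8, 0.2]
grip_width: 0.699
grip_force: 0.0
time: 25.25
position: [0.5222, 0.2508, 0.2084]
tool_rot: [2.349, 2.086, -0.0]
ft_force: [0.2, -0.1, -0.5]
grip_width: 0.697
grip_force: 0.0
```

```bash
python3 -m crank '[[0.7,0.01,0.018,-0.2,0],[0.7,0.01,0.018,-0.4,0],[0.7,0.01,0.018,-0.6,0],[0.7,0.01,0.018,-0.7,0],[0.3,0.01,0.018,-0.7,0]]' 20;  python3 -m crank '[[0,0,0,0,0],[0,0,0,0,0],[0,0,0,0,0],[0,0,0,0,0],[0,0,0,0,0]]' 20
```

```text
time: 25.88
position: [0.5229, 0.2536, 0.0668]
tool_rot: [-2.35, -2.084, 0.006]
ft_force: [0.1, -0.1, 0.5]
grip_width: 0.648
grip_force: 0.0
time: 26.5
position: [0.5247, 0.2546, 0.0692]
tool_rot: [2.352, 2.082, 0.002]
ft_force: [-0.0, 0.3, 2.4]
grip_width: 0.249
grip_force: 20.0
```

```bash
python3 -m crank '[[0,0.008,-0.001,0,0],[0,0.018,-0.002,0,0],[0,0.028,-0.004,0,0],[0,0.032,-0.004,0,0],[0,0.032,-0.004,0,0]]' 20; python3 -m crank '[[0.3,0,0,0,0],[0.6,0,0,0,0],[0.7,0,0,0,0],[0.7,0,0,0,0]]'; python3 -m crank '[[0.7,0,0,0.2,0],[0.7,0,0,0.5,0],[0.7,-0.05,0.2,0.7,0],[0.7,-0.05,0.4,0.7,0],[0.7,-0.05,0.4,0.7,0]]'; python3 edges.py 10; python3 band.py 10
```

```text
time: 27.12
position: [0.5299, 0.2538, 0.0692]
tool_rot: [-2.351, -2.082, 0.002]
ft_force: [-4.3, -0.1, 6.8]
grip_width: 0.25
grip_force: 20.0
time: 27.62
position: [0.5306, 0.2535, 0.0684]
tool_rot: [2.352, 2.082, -0.0]
ft_force: [0.8, 0.5, 0.1]
grip_width: 0.554
grip_force: 0.0
time: 28.25
position: [0.519, 0.3382, 0.2087]
tool_rot: [-2.344, -2.089, -0.002]
ft_force: [-0.4, -1.0, -0.8]
grip_width: 0.697
grip_force: 0.0
side -0.013 p [176, 168, 161, 152, 143, 139, 136, 147, 162, 170, 174, 179, 183, 207, 239, 250, 252]
side -0.013 q [249, 249, 248, 246, 245, 242, 240, 239, 240, 245, 250, 250, 250, 250, 250, 250, 250]
side 0.013 p [172, 166, 159, 151, 144, 140, 141, 147, 158, 166, 169, 172, 177, 192, 225, 249, 250]
side 0.013 q [240, 238, 236, 234, 231, 228, 218, 203, 181, 153, 138, 136, 135, 136, 137, 138, 139]
side X prof {-24: 250, -22: 251, -20: 251, -18: 252, -16: 252, -14: 252, -12: 249, -10: 241, -8: 206, -6: 173, -4: 154, -2: 147, 0: 148, 2: 186, 4: 221, 6: 242, 8: 250, 10: 251, 12: 251, 14: 251, 16: 251, 18: 251, 20: 251, 22: 251, 24: 251}
scene -0.013 p [139, 141, 141, 141, 
[... 1080 characters left out ...]
242, 243, 228, 158, 133, 166, 228, 243, 243]
side 150 -2.5 [230, 230, 231, 217, 148, 126, 161, 225, 232, 231]
scene 70 -8.2 [173, 154, 164, 207, 212, 150, 143, 210, 247, 249]
scene 80 -3.8 [250, 232, 201, 165, 147, 134, 141, 209, 249, 252]
scene 90 -0.0 [254, 254, 254, 253, 229, 163, 164, 230, 253, 254]
scene 100 -0.6 [255, 255, 255, 253, 230, 176, 186, 243, 253, 255]
scene 110 -0.4 [255, 255, 255, 254, 231, 174, 183, 242, 254, 255]
scene 120 -0.7 [254, 254, 254, 252, 219, 168, 179, 241, 254, 254]
scene 130 -0.5 [254, 254, 253, 253, 223, 163, 174, 237, 253, 253]
scene 140 -0.9 [251, 251, 251, 248, 209, 155, 172, 237, 251, 251]
scene 150 -1.0 [245, 245, 245, 240, 191, 149, 164, 223, 244, 246]
```

```bash
python3 - <<'E'
from h import *
a=cv2.imread('pics/scene10.png')[170:240,310:380]; b=cv2.imread('pics/side10.png')[155:225,295:365]
f=lambda x:cv2.resize(x,(400,400),interpolation=cv2.INTER_CUBIC)
cv2.imwrite('pics/crop10.png',np.hstack([f(a),f(b)]))
s=400/70; T=np.array([.6269,.0312,.134]); C=T-[0,0,.016]
for n,o,k in(('scene10',(310,170),0),('side10',(295,155),400)):
    for p in (T,C): print(n,(proj(cal(n),p)-o)*s+[k,0])
E
```

```text
scene10 [167.41147577 208.80205984]
scene10 [166.34950169 226.60906366]
side10 [639.01468404 212.24574146]
side10 [637.93279897 231.79658621]
```

View pics/crop10.png

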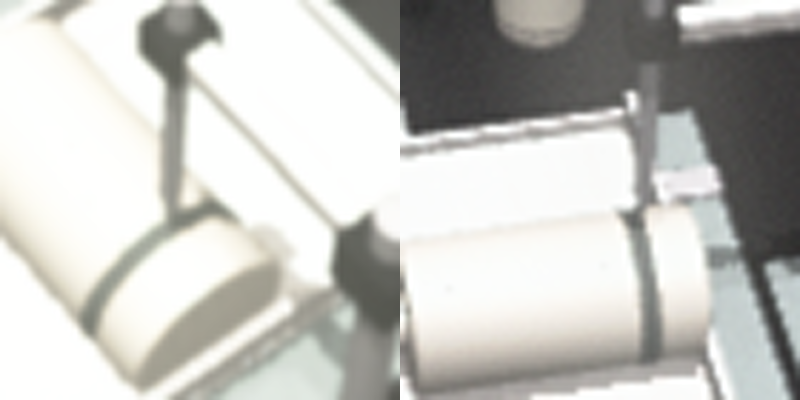

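The band lies under the pen: the tip is at about (642,208) in the side crop and (170,218) in the scene crop, right at the band. It is still about 2 mm short along the slide, so I'll make one small trim.

```bash
python3 -m crank '[[0.7,0.05,-0.2,0,0],[0.7,0.05,-0.4,0,0],[0.7,0.05,-0.4,-0.25,0],[0.7,0.05,-0.4,-0.5,0],[0.7,0.05,-0.4,-0.7,0]]' 20; python3 -m crank '[[0.5,0,0,0,0],[0,0,0,0,0],[0,0,0,0,0],[0,0,0,0,0],[0,0,0,0,0]]'; python3 -m crank '[[0,0,0,0,0],[0,0.004,0,0,0],[0,0.008,-0.001,0,0],[0,0.01,-0.001,0,0],[0,0.01,-0.001,0,0]]'; python3 -m crank '[[0.3,0,0,0,0],[0.6,0,0,0,0],[0.7,0,0,0,0],[0.7,0,0,0,0]]'; python3 -m crank '[[0.7,0,0,0.2,0],[0.7,0,0,0.5,0],[0.7,-0.05,0.2,0.7,0],[0.7,-0.05,0.4,0.7,0],[0.7,-0.05,0.4,0.7,0]]'; python3 edges.py 11 | grep -v prof; python3 band.py 11 | grep -E ' (90|110|130) '
```

```text
time: 28.98
position: [0.5302, 0.251, 0.0665]
tool_rot: [2.355, 2.079, -0.003]
ft_force: [1.4, 1.3, -0.3]
grip_width: 0.701
grip_force: 0.0
time: 29.6
position: [0.5305, 0.254, 0.0696]
tool_rot: [-2.351, -2.082, -0.001]
ft_force: [-3.3, -1.3, 5.2]
grip_width: 0.251
grip_force: 20.0
time: 30.22
position: [0.5322, 0.2538, 0.0696]
tool_rot: [-2.351, -2.082, 0.0]
ft_force: [-4.6, -0.9, 6.7]
grip_width: 0.248
grip_force: 20.0
time: 30.72
position: [0.5327, 0.2533, 0.0684]
tool_rot: [2.352, 2.082, -0.0]
ft_force: [0.2, 0.3, 0.5]
grip_width: 0.553
grip_force: 0.0
time: 31.35
position: [0.521, 0.3379, 0.2086]
tool_rot: [-2.344, -2.089, -0.002]
ft_force: [-0.5, 0.5, -0.4]
grip_width: 0.696
grip_force: 0.0
side -0.013 p [177, 170, 163, 154, 145, 140, 138, 148, 162, 169, 173, 179, 185, 208, 239, 250, 252]
side -0.013 q [249, 249, 248, 246, 245, 242, 240, 239, 240, 245, 250, 250, 250, 250, 250, 250, 250]
side 0.013 p [151, 149, 147, 143, 138, 136, 138, 144, 157, 166, 168, 172, 178, 193, 225, 249, 250]
side 0.013 q [212, 211, 212, 215, 219, 222, 221, 215, 210, 203, 189, 166, 151, 143, 138, 138, 138]
scene -0.013 p [146, 152, 156, 159, 167, 173, 174, 183, 199, 218, 237, 249, 253, 254, 255, 255, 254]
scene -0.013 q [171, 179, 182, 177, 183, 195, 213, 233, 248, 253, 254, 254, 255, 255, 255, 255, 255]
scene 0.013 p [237, 233, 228, 222, 216, 207, 199, 194, 197, 214, 233, 246, 251, 253, 254, 254, 254]
scene 0.013 q [244, 241, 238, 233, 227, 222, 219, 218, 221, 227, 232, 238, 243, 249, 252, 253, 254]
side 90 0.3 [250, 250, 250, 251, 207, 144, 142, 198, 248, 250]
side 110 0.0 [250, 251, 251, 253, 211, 149, 152, 213, 251, 251]
side 130 0.0 [249, 249, 249, 251, 211, 144, 147, 210, 249, 250]
scene 90 1.9 [255, 254, 254, 254, 249, 192, 156, 195, 249, 254]
scene 110 1.6 [255, 255, 255, 254, 251, 196, 171, 211, 252, 254]
scene 130 1.6 [254, 254, 253, 253, 249, 189, 159, 202, 249, 253]
```

The band is centred to within about 1–2 mm and the bottle is unmoved between pictures, so I'll hand in.

```bash
python3 -c "
from bench import *
print(close_job())"
```

```text
the job is handed in; nothing more can be done
None
```

The job is handed in: by my camera measurements the band sits within about 2 mm of the probe tip, with the bottle at rest and the gripper clear; the heaviest press on the bottle I read was 8.6 N, briefly, against 1–5 N usually.

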